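# Set the stock board's flip tags

### The job

Four hinged flip tags stand on the stock board, each in front of a yellow bin. With a fingertip, push the tags round on their pins so that only the tags of the two full bins show their green faces to the front, and the tags of the other two bins (one empty, one with a single nut left) show red, every tag swung all the way to its stop. Only push: do not pinch a tag, and leave the bins and everything else lying there where they are.

Things in the scene. Friction and masses are not known exactly. Their poses are not given: they have to be found in the camera images.
- tag1_pin (a point): foot of the upright hinge pin (75 mm tall, base 26 x 36 x 6 mm) of tag 1, on top (z = 0.010) of the fixed plywood board, which reaches from 90 mm before the pins to 195 mm behind. x to the back, y along the row of pins, 118 mm apart; the order of the tags in the row varies. The middle of this tag's bin is about 121 mm along +x from here
- tag1 (a joint): swing of tag 1 about its pin, rad: 0 = points along the row to +y (left), red face to the front (the robot); pi/2 = points to the front; 3.14 = points to -y (right), green face to the front. Stops at 0 and 3.14; swings only through the front, stays where left (0.02 N m friction, about 1 N at the fingertip). At either stop 55 mm are free behind it, before the bin
- tag1_plate (a point): middle of the plate of tag 1, 25 mm from the pin axis, 49 mm above the table; turns with it. The plate is upright, 5 mm thick, 40 mm long (5 to 45 mm from the pin axis), 24 to 74 mm above the table; one face red with a white bar (own -x), the other green with a white dot (own +x); own y points away from the pin
- tag2_pin (a point): foot of the upright hinge pin (75 mm tall, base 26 x 36 x 6 mm) of tag 2, on top (z = 0.010) of the fixed plywood board, which reaches from 90 mm before the pins to 195 mm behind. x to the back, y along the row of pins, 118 mm apart; the order of the tags in the row varies. The middle of this tag's bin is about 121 mm along +x from here
- tag2 (a joint): swing of tag 2 about its pin, rad: 0 = points along the row to +y (left), red face to the front (the robot); pi/2 = points to the front; 3.14 = points to -y (right), green face to the front. Stops at 0 and 3.14; swings only through the front, stays where left (0.02 N m friction, about 1 N at the fingertip). At either stop 55 mm are free behind it, before the bin
- tag2_plate (a point): middle of the plate of tag 2, 25 mm from the pin axis, 49 mm above the table; turns with it. The plate is upright, 5 mm thick, 40 mm long (5 to 45 mm from the pin axis), 24 to 74 mm above the table; one face red with a white bar (own -x), the other green with a white dot (own +x); own y points away from the pin
- tag3_pin (a point): foot of the upright hinge pin (75 mm tall, base 26 x 36 x 6 mm) of tag 3, on top (z = 0.010) of the fixed plywood board, which reaches from 90 mm before the pins to 195 mm behind. x to the back, y along the row of pins, 118 mm apart; the order of the tags in the row varies. The middle of this tag's bin is about 121 mm along +x from here
- tag3 (a joint): swing of tag 3 about its pin, rad: 0 = points along the row to +y (left), red face to the front (the robot); pi/2 = points to the front; 3.14 = points to -y (right), green face to the front. Stops at 0 and 3.14; swings only through the front, stays where left (0.02 N m friction, about 1 N at the fingertip). At either stop 55 mm are free behind it, before the bin
- tag3_plate (a point): middle of the plate of tag 3, 25 mm from the pin axis, 49 mm above the table; turns with it. The plate is upright, 5 mm thick, 40 mm long (5 to 45 mm from the pin axis), 24 to 74 mm above the table; one face red with a white bar (own -x), the other green with a white dot (own +x); own y points away from the pin
- tag4_pin (a point): foot of the upright hinge pin (75 mm tall, base 26 x 36 x 6 mm) of tag 4, on top (z = 0.010) of the fixed plywood board, which reaches from 90 mm before the pins to 195 mm behind. x to the back, y along the row of pins, 118 mm apart; the order of the tags in the row varies. The middle of this tag's bin is about 121 mm along +x from here
- tag4 (a joint): swing of tag 4 about its pin, rad: 0 = points along the row to +y (left), red face to the front (the robot); pi/2 = points to the front; 3.14 = points to -y (right), green face to the front. Stops at 0 and 3.14; swings only through the front, stays where left (0.02 N m friction, about 1 N at the fingertip). At either stop 55 mm are free behind it, before the bin
- tag4_plate (a point): middle of the plate of tag 4, 25 mm from the pin axis, 49 mm above the table; turns with it. The plate is upright, 5 mm thick, 40 mm long (5 to 45 mm from the pin axis), 24 to 74 mm above the table; one face red with a white bar (own -x), the other green with a white dot (own +x); own y points away from the pin
- bin_springs: yellow open hopper bin, 100 mm wide along the row, 129 mm deep, 62 mm high, on a 2 mm pad on the board, FULL: heaped with dark valve springs (fixed inside); loose. Origin at the middle of its underside; its -y side is the low front lip, facing the robot. Which bay it stands in changes
- bin_nuts: yellow open hopper bin, 100 mm wide along the row, 129 mm deep, 62 mm high, on a 2 mm pad on the board, FULL: heaped with steel hex nuts (fixed inside); loose. Origin at the middle of its underside; its -y side is the low front lip, facing the robot. Which bay it stands in changes
- bin_low: yellow open hopper bin, 100 mm wide along the row, 129 mm deep, 62 mm high, on a 2 mm pad on the board, not full: one single nut is left on its floor; loose. Origin at the middle of its underside; its -y side is the low front lip, facing the robot. Which bay it stands in changes
- bin_empty: yellow open hopper bin, 100 mm wide along the row, 129 mm deep, 62 mm high, on a 2 mm pad on the board, not full: empty; loose. Origin at the middle of its underside; its -y side is the low front lip, facing the robot. Which bay it stands in changes
- last_nut: grey steel hex nut, 22 mm, 10 mm high, lying alone in one bin; loose bystander. Origin at the middle of its underside
- spring_1: dark valve spring 32 mm across, 45 mm high, standing on the front strip of the board, 70 mm before the row of pins; loose bystander. Origin at the middle of its underside
- nut_1: grey hex nut 22 mm, 10 mm high, on the front strip of the board, 70 mm before the row of pins; loose bystander. Origin at the middle of its underside
- injector_1: fuel injector, 123 mm long, lying to the left; loose bystander. Origin at the middle of its underside

How it is judged:
By the outcome, as a careful person would: the job done as asked, in the order asked, and still so for the second after the job is handed in, with the robot touching nothing.
It also fails if it takes over 58 s, if anything falls off the work surface, if the arm or the gripper's body presses on something with over 40 N, if the wrist force passes 120 N, or if a joint passes its speed limit or range.

### The arm

A 6-joint arm with a two-finger parallel gripper is mounted at the origin on a cart in front of the work surface, level with it; the furniture and walls round the work are solid. World frame = base frame: x ahead of the robot, y to its left, z up, the work surface at z = 0. Lengths are in m, angles in rad, forces in N, time in s.
With the tool pointing down it reaches from about 0.4 to 0.925 m from the base axis. Payload 3.4 kg.
Tool frame: the origin (TCP) lies at the very end of the fingers, on their centre line; the grasp point (between the pads) lies 19 mm behind it (env.pinch_z is the distance from the TCP to the grasp point, in m); z points along the fingers, y is the direction in which the jaws open and shut (so a half turn about z gives the same grasp; the last joint's range is limited). The gripper opens to 85 mm and grips with 20 to 120 N. Pads are 22 mm wide; open, the fingers measure 114 mm over their backs; the gripper's body (76 mm by 85 mm) begins 54 mm behind the grasp point. The pads swing forward as they close: fully open they stand 13 mm farther back than shut.
Start: joints at [1.226, 0.307, 1.506, -0, 1.328, -0.073], TCP at [0.154, 0.554, 0.231] pointing down, gripper open.
Joint ranges: [-3.12, 3.12], [-1.05, 2.28], [0.14, 2.33], [-1.42, 4.57], [0.1, 2.73], [-2.68, 2.68]. Speed limits (rad/s): [2.57, 2.57, 3.14, 3.14, 3.14, 3.14].

### API

Orientations are given as a unit quaternion [w, x, y, z].
In Python, from rig import env gives the robot as it stands. The module is installed in compiled form; this text tells all that it offers.
- The arm moves only by the tool apply_moves, never from a script. Its argument "motion" is a list of rows, each a list of 4 numbers: the shift along the tool's x, y, z in units of 25 mm (1.0 is 25 mm), then the turn about the tool's z in units of 8 degrees (1.0 is 8 degrees). A call has 1 to 5 rows; each row shifts and turns the commanded pose from where the row before left it, along the tool's axes as they then stand; what a row does not reach is not made up. A row lasts 1/8 s, in which the tool goes at most 62.5 mm and 10.7 degrees, less where a joint would pass 70% of its speed; a pose out of reach is approached as far as the arm can. A call is refused whole if a number of a shift passes 1 or a number of a turn 1, either way. A call with a gripper value outside its range is refused whole. "gripper" is the finger opening in mm, from 0 to 85.4, set as the call begins (left out, the last holds). The fingers move at their own pace and stop on an object; the grip force is fixed at half the most. Time passes only in rows, so rows that do not move let the fingers close. It gives the time, the measured TCP pose, the force and the opening at its end, in the units of the state.
- env.observe(): the state, without advancing time (a new reading comes with each control period).
- env.read_camera(name): name is "scene" or "side" or "wrist"; returns the picture (400x640x3 uint8, red, green, blue); there is no depth.
- env.camera_params(name): a dict with "vertical_fov" (degrees; the focal length in pixels is half the picture's height over the tangent of half this angle, whatever the lens; pixels are square), "cx", "cy" (the principal point, pixels), "T" (4x4, takes a point from camera to world coordinates). Camera axes: x right, y up, looking along -z (the intrinsics and any distortion apply to the point x, -y, -z); pixel columns grow to the right and rows downward; lengths in m; the calibration is good to about 2 mm. A picture is of the moment at which its call begins: read the wrist's pose just before it. camera_params takes no time and is no camera call; for the wrist camera it gives the pose at the moment of the call.
- env.close_job(): hands the job in, once; it reports no verdict.
The state is a dict: "time": time; "qpos": joint angles; "joint_velocities": joint speeds; "effort": joint torques, N m; "tool_pos": TCP position; "ee_rot": TCP orientation; "contact_force": force on the tool from outside, world axes, zero at the start; "ft_torque": the same for the moment, N m; "grip_width": finger opening in m.
Only numpy, scipy, OpenCV 4.12 (cv2) and the standard library are available. Lean on these libraries where they do the work, as an engineer would, in place of code of your own. Each camera call takes 0.05 s, during which the arm holds its last target.

## Working session

There is one attempt and no reset: what is moved stays moved. The work goes in short steps, Python scripts to look and compute and a tool call to move; the robot and the scene stay as the last step left them, time stands still between calls to the robot, and variables do not carry over. Pictures are saved under pics/ and viewed, and the job is handed in when it is done.

Besides the shell and the picture viewer there is one more tool, called in YAML: its name, and indented under it one key for each argument. apply_moves: Moves the arm, as the interface text tells. Its arguments: {"type":"object","properties":{"motion":{"type":"array","items":{"type":"array","items":{"type":"number"}}},"gripper":{"type":"number"}},"required":["motion"]}

```bash
mkdir -p pics; python3 - <<'E'
from rig import env
import cv2
s=env.observe();print(s)
for n in ("scene","side","wrist"):
    p=env.camera_params(n);print(n,p)
    cv2.imwrite(f"pics/{n}0.png",env.read_camera(n)[:,:,::-1])
E
```

```text
{'time': 0.0, 'qpos': array([ 1.22550761e+00,  3.07587197e-01,  1.50767411e+00,  8.18408943e-07,
        1.32837295e+00, -7.35209244e-02]), 'joint_velocities': array([-0.00095957, -0.0009173 ,  0.0002295 , -0.0004317 , -0.00133756,
        0.00132058]), 'effort': array([ 7.96363508e-06, -4.57548273e+01, -2.51922208e+01, -2.88381098e-04,
        1.30953005e-02,  1.90893428e-05]), 'tool_pos': array([0.15415134, 0.55323715, 0.23037262]), 'ee_rot': array([-2.12590801e-04,  1.35466141e-01,  9.90781451e-01, -9.98421266e-04]), 'contact_force': array([0.36460477, 0.1859985 , 0.74335983]), 'ft_torque': array([ 0.02861092, -0.01734913, -0.05198851]), 'grip_width': 0.08526476351405886}
scene {'vertical_fov': 51.62556547485837, 'cx': 323.0893944566486, 'cy': 204.56892635935094, 'T': array([[ 0.58145872,  0.45864752, -0.67197337, -0.22271416],
       [-0.8135688 ,  0.32433877, -0.48260767, -0.52111018],
       [-0.0033998 ,  0.82731301,  0.56173092,  0.68385244],
       [ 0.        ,  0.        ,  0.        ,  1.        ]])}
side {'vertical_fov': 55.41921475470214, 'cx': 312.14316021977174, 'cy': 200.03893905663642, 'T': array([[ 0.85301419,  0.27160791, -0.44564103,  0.13221824],
       [-0.52144503,  0.47872405, -0.70634153, -0.60705113],
       [ 0.02149113,  0.83489665,  0.54998701,  0.57187845],
       [ 0.        ,  0.        ,  0.        ,  1.        ]])}
wrist {'vertical_fov': 60.801419128336704, 'cx': 317.44151178905275, 'cy': 204.4769834163891, 'T': array([[ 0.26717969, -0.926308  , -0.26564734,  0.08552243],
       [ 0.96364444,  0.2562257 ,  0.07574818,  0.57291638],
       [-0.00210047, -0.27622795,  0.96108985,  0.37387843],
       [ 0.        ,  0.        ,  0.        ,  1.        ]])}
```

View pics/scene0.png

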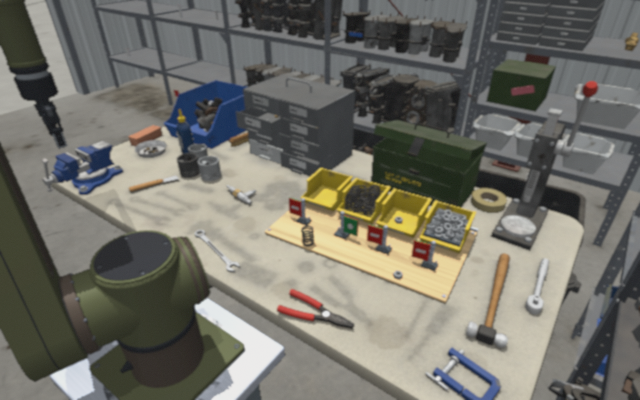

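View pics/side0.png

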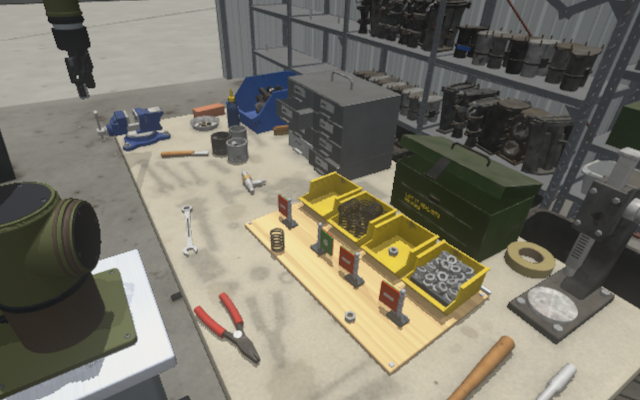

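View pics/wrist0.png

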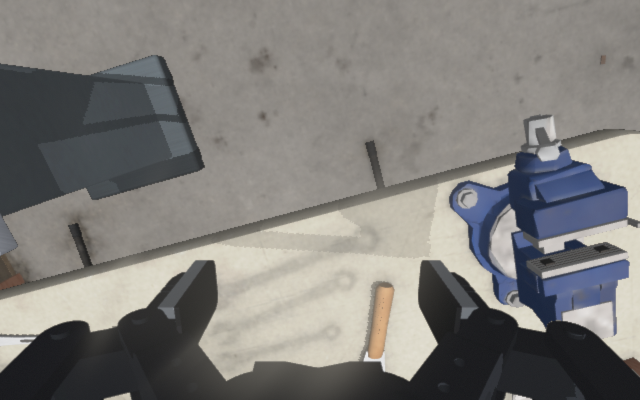

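```bash
python3 - <<'E'
import cv2
a=cv2.imread("pics/side0.png")[165:335,240:500]
cv2.imwrite("pics/sidez.png",cv2.resize(a,None,fx=3,fy=3,interpolation=cv2.INTER_CUBIC))
a=cv2.imread("pics/scene0.png")[160:310,260:490]
cv2.imwrite("pics/scenez.png",cv2.resize(a,None,fx=3.4,fy=3.4,interpolation=cv2.INTER_CUBIC))
E
```

```text
(no output)
```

View pics/sidez.png

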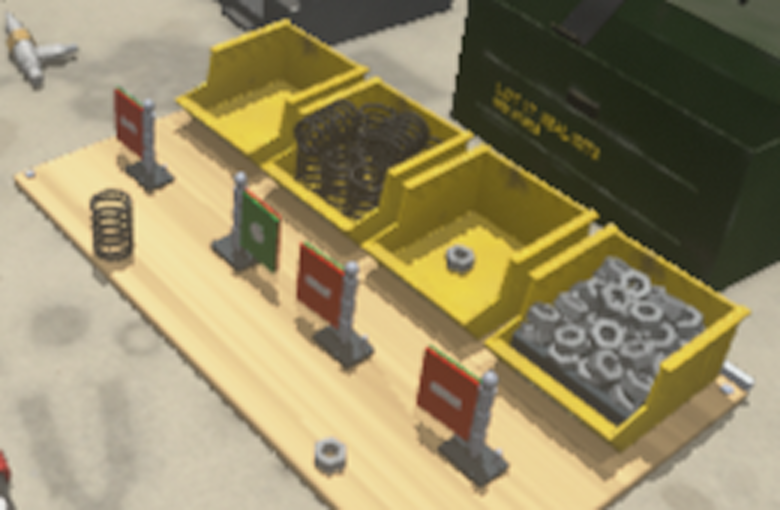

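View pics/scenez.png

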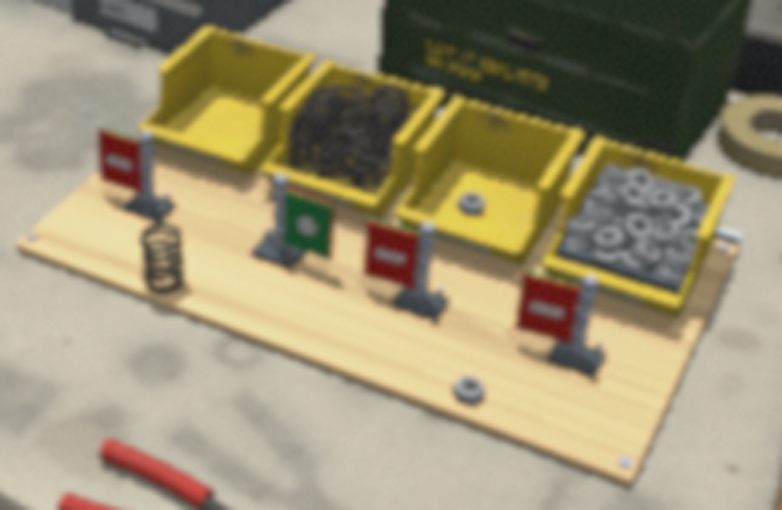

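```bash
cat > h.py <<'E'
import numpy as np
from rig import env
def ray(p,u,v):
    f=200/np.tan(np.radians(p["vertical_fov"])/2);T=p["T"]
    d=T[:3,:3]@np.array([(u-p["cx"])/f,-(v-p["cy"])/f,-1]);return T[:3,3],d/np.linalg.norm(d)
def onz(p,u,v,z):
    o,d=ray(p,u,v);return o+d*(z-o[2])/d[2]
def tri(a,b):
    A=[];B=[]
    M=np.zeros((3,3));r=np.zeros(3)
    for o,d in(a,b):
        P=np.eye(3)-np.outer(d,d);M+=P;r+=P@o
    x=np.linalg.solve(M,r);return x,max(np.linalg.norm((np.eye(3)-np.outer(d,d))@(x-o)) for o,d in(a,b))
E
python3 - <<'E'
from h import *
np.set_printoptions(precision=4,suppress=True)
S=env.camera_params("side");C=env.camera_params("scene")
sp=np.array([(148,103),(240,177),(350,267),(488,377)])/3+[240,165]
st=np.array([(115,90),(278,207),(300,244),(425,348)])/3+[240,165]
cp=np.array([(145,138),(279,180),(428,228),(588,282)])/3.4+[260,160]
ct=np.array([(100,131),(331,200),(368,223),(522,276)])/3.4+[260,160]
for i in range(4):
    print("pin",*tri(ray(S,*sp[i]),ray(C,*cp[i])),onz(S,*sp[i],.083),onz(C,*cp[i],.083))
    print("tip",*tri(ray(S,*st[i]),ray(C,*ct[i])),onz(S,*st[i],.074),onz(C,*ct[i],.074))
# board front corners etc
for n,p in (("nut",(330,462)),("spring base",(113,255)),("bcornL",(17,180)),("bcornR", (748,392))):
    print(n,onz(S,p[0]/3+240,p[1]/3+165,.01))
E
```

```text
pin [0.4861 0.0546 0.0787] 0.0005973946688523562 [0.4835 0.0497 0.083 ] [0.4802 0.0497 0.083 ]
tip [0.4762 0.0917 0.0748] 0.0007514231082401586 [0.476  0.0916 0.074 ] [0.4781 0.0934 0.074 ]
pin [ 0.4969 -0.0632  0.0798] 2.395744811129292e-05 [ 0.4945 -0.0667  0.083 ] [ 0.4931 -0.0656  0.083 ]
tip [ 0.5009 -0.1057  0.0785] 0.0012787995526534256 [ 0.5056 -0.0994  0.074 ] [ 0.5047 -0.1039  0.074 ]
pin [ 0.5036 -0.1839  0.084 ] 1.661925511789951e-06 [ 0.5044 -0.183   0.083 ] [ 0.5049 -0.1833  0.083 ]
tip [ 0.4955 -0.1406  0.0747] 0.00012873611944681467 [ 0.4961 -0.1398  0.074 ] [ 0.4961 -0.1403  0.074 ]
pin [ 0.5181 -0.2975  0.08  ] 0.00037298392556221397 [ 0.516  -0.2991  0.083 ] [ 0.5139 -0.299   0.083 ]
tip [ 0.5077 -0.2553  0.0719] 0.0001891713350825748 [ 0.5063 -0.2566  0.074 ] [ 0.505  -0.2564  0.074 ]
nut [ 0.4418 -0.2562  0.01  ]
spring base [ 0.4149 -0.0203  0.01  ]
bcornL [0.3898 0.1003 0.01  ]
bcornR [ 0.7126 -0.3496  0.01  ]
```

apply_moves:
  motion:
    - [-1,-1,0,-0.53]
    - [-1,-1,0,-0.53]
    - [-1,-1,0,-0.53]
    - [-1,-1,0,-0.53]
    - [-1,-1,0,-0.53]
  gripper: 0

```text
time: 0.78
tool_pos: [0.2628, 0.414, 0.2311]
ee_rot: [-0.0, -0.05, 0.999, -0.0]
contact_force: [0.5, 0.4, 0.0]
grip_width: 0.0002
```

apply_moves:
  motion:
    - [-1,-1,0,0]
    - [-1,-1,0,0]
    - [-1,-1,0,0]
    - [0,-1,0,0]
    - [0,-1,0,0]

```text
time: 1.4
tool_pos: [0.3496, 0.2971, 0.2309]
ee_rot: [-0.0, -0.049, 0.999, -0.0]
contact_force: [-0.4, -1.0, -0.3]
grip_width: 0.0001
```

apply_moves:
  motion:
    - [0,-1,0,0]
    - [0,-1,0,0]
    - [0,-1,0,0]
    - [0,-1,0,0]
    - [0,-1,0,0]

```text
time: 2.02
tool_pos: [0.3613, 0.1728, 0.2312]
ee_rot: [-0.0, -0.049, 0.999, -0.0]
contact_force: [-0.3, -0.7, -0.1]
grip_width: 0.0002
```

apply_moves:
  motion:
    - [0,-1,0,0]
    - [0,-1,0,0]
    - [0,-1,0,0]
    - [0,-1,0,0]
    - [0,-1,0,0]

```text
time: 2.65
tool_pos: [0.3736, 0.0485, 0.2312]
ee_rot: [-0.0, -0.049, 0.999, 0.0]
contact_force: [-0.9, -0.1, 0.4]
grip_width: -0.0
```

```bash
python3 - <<'E'
from rig import env
import cv2,numpy as np
p=env.camera_params("wrist");np.save("w1.npy",p["T"]);
cv2.imwrite("pics/wrist1.png",env.read_camera("wrist")[:,:,::-1])
E
```

apply_moves:
  motion:
    - [0,-1,0,0]
    - [0,-1,0,0]
    - [0,-1,0,0]
    - [0,-1,0,0]
    - [0,-1,0,0]

```text
time: 3.32
tool_pos: [0.386, -0.0755, 0.2312]
ee_rot: [-0.0, -0.049, 0.999, 0.0]
contact_force: [-0.5, -0.7, 0.5]
grip_width: 0.0002
```

apply_moves:
  motion:
    - [0,-1,0,0]
    - [0,-1,0,0]
    - [0,-1,0,0]
    - [0,-1,0,0]
    - [0,-1,0,0]

```text
time: 3.95
tool_pos: [0.3983, -0.1998, 0.2311]
ee_rot: [-0.0, -0.049, 0.999, 0.0]
contact_force: [-0.6, 0.2, 0.5]
grip_width: 0.0002
```

```bash
python3 - <<'E'
from rig import env
import cv2,numpy as np
p=env.camera_params("wrist");np.save("w2.npy",p["T"]);
cv2.imwrite("pics/wrist2.png",env.read_camera("wrist")[:,:,::-1])
E
```

```text
(no output)
```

View pics/wrist1.png

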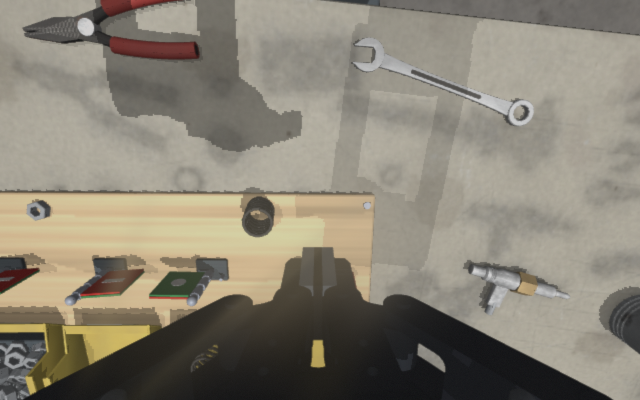

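View pics/wrist2.png

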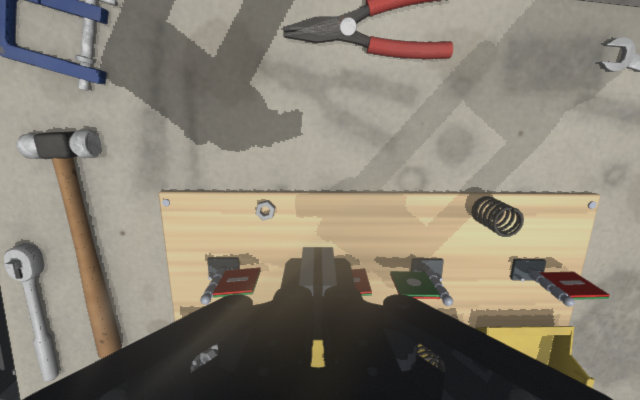

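```bash
python3 - <<'E'
import cv2
a=cv2.imread("pics/wrist1.png")[245:310,0:240]
b=cv2.imread("pics/wrist2.png")[245:310,190:270]
c=cv2.imread("pics/wrist2.png")[245:310,345:450]
d=cv2.imread("pics/wrist2.png")[245:310,505:615]
import numpy as np
a=cv2.resize(a,None,fx=3.3,fy=3.3,interpolation=2)
e=cv2.resize(np.hstack([b,d]),None,fx=4,fy=4,interpolation=2)
e=np.hstack([e,np.zeros((e.shape[0],800-e.shape[1],3),np.uint8)]);a=np.hstack([a,np.zeros((a.shape[0],800-a.shape[1],3),np.uint8)])
cv2.imwrite("pics/z1.png",np.vstack([a,e]))
E
```

```text
(no output)
```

View pics/z1.png

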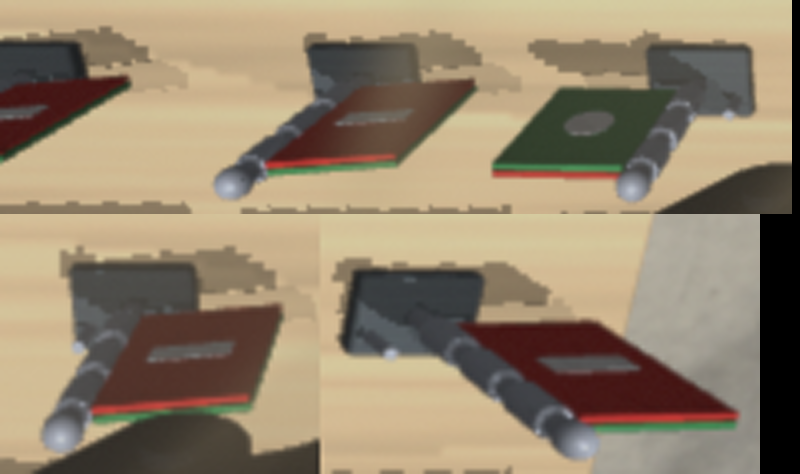

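apply_moves:
  motion:
    - [-0.86,0.5,0,0]
    - [-0.86,0.5,1,0]
    - [-0.86,0.5,1,0]
    - [0,0,1,0]
    - [0,0,1,0]

```text
time: 4.62
tool_pos: [0.459, -0.1548, 0.1303]
ee_rot: [-0.0, -0.049, 0.999, 0.0]
contact_force: [0.6, 0.5, 0.1]
grip_width: -0.0003
```

apply_moves:
  motion:
    - [0,0,1,0]
    - [0,0,1,0]
    - [0,0,0.8,0]
    - [0,0,0.4,0]
    - [0,0,0,0]

```text
time: 5.25
tool_pos: [0.4585, -0.1553, 0.0508]
ee_rot: [-0.001, -0.049, 0.999, 0.0]
contact_force: [0.2, -0.3, 0.1]
grip_width: 0.0002
```

apply_moves:
  motion:
    - [-0.6,0,0,0]
    - [-0.4,0,0,0]
    - [-0.15,0,0,0]
    - [-0.1,0,0,0]
    - [0,0,0,0]

```text
time: 5.88
tool_pos: [0.4899, -0.1527, 0.0513]
ee_rot: [-0.0, -0.049, 0.999, 0.0]
contact_force: [0.0, -0.1, -0.0]
grip_width: -0.0003
```

```bash
python3 - <<'E'
from rig import env
import cv2
a=env.read_camera("side")[:,:,::-1][165:335,240:500]
cv2.imwrite("pics/s3.png",cv2.resize(a,None,fx=3,fy=3,interpolation=2))
E
```

```text
(no output)
```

View pics/s3.png

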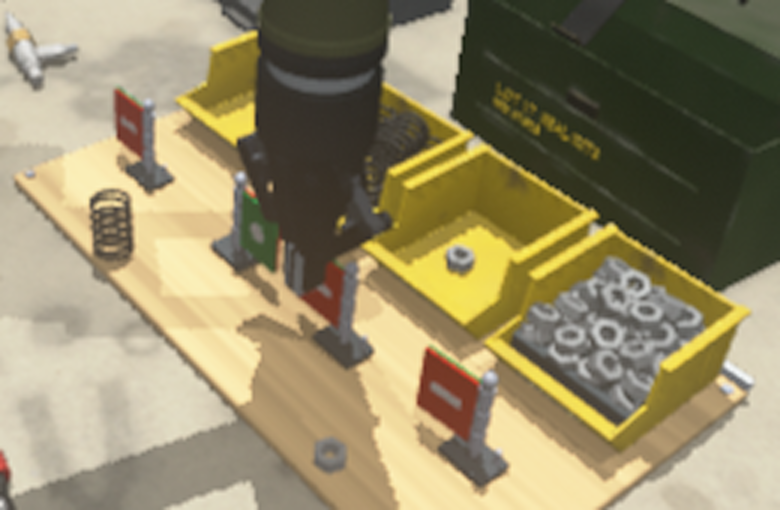

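apply_moves:
  motion:
    - [-0.06,0,0,0]
    - [-0.06,0,0,0]
    - [0,0,0,0]

```text
time: 6.3
tool_pos: [0.4917, -0.1523, 0.0512]
ee_rot: [-0.001, -0.049, 0.999, 0.0]
contact_force: [-2.6, -1.3, 3.5]
grip_width: -0.0004
```

apply_moves:
  motion:
    - [-0.06,0,0,0]
    - [-0.06,0,0,0]
    - [0,0,0,0]

```text
time: 6.68
tool_pos: [0.4919, -0.1521, 0.0511]
ee_rot: [-0.004, -0.049, 0.999, 0.0]
contact_force: [-10.0, -3.2, 7.4]
grip_width: -0.0
```

apply_moves:
  motion:
    - [0.5,0,0,0]
    - [1,0,0,0]
    - [0,0,-1,0]
    - [0,0,-1,0]
    - [0,0,-1,0]

```text
time: 7.3
tool_pos: [0.4592, -0.156, 0.1271]
ee_rot: [0.001, -0.049, 0.999, -0.0]
contact_force: [0.4, 1.1, 0.4]
grip_width: -0.0002
```

apply_moves:
  motion:
    - [0.5,-1,-1,0]
    - [0.5,-1,-1,0]
    - [0.5,-1,-1,0]
    - [0,-1,-1,0]
    - [0,-0.8,0,0]

```text
time: 7.92
tool_pos: [0.4348, -0.2811, 0.2285]
ee_rot: [0.003, -0.049, 0.999, -0.002]
contact_force: [-1.2, 0.2, -0.3]
grip_width: 0.0
```

```bash
python3 - <<'E'
from rig import env
import cv2,numpy as np
p=env.camera_params("wrist");np.save("w3.npy",p["T"]);print(env.observe()["tool_pos"])
w=env.read_camera("wrist")[:,:,::-1]
cv2.imwrite("pics/wrist3.png",w)
cv2.imwrite("pics/wrist3z.png",cv2.resize(w[225:325],None,fx=1.25,fy=1.25))
E
```

```text
[ 0.4348009  -0.28114008  0.22845663]
```

View pics/wrist3.png

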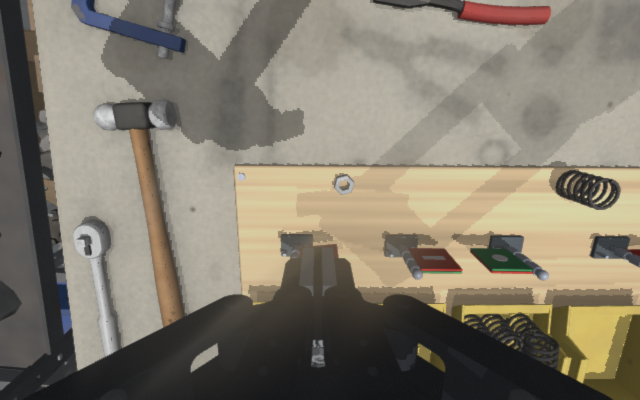

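```bash
python3 - <<'E'
import cv2
w=cv2.imread("pics/wrist3.png")[230:290,380:555]
cv2.imwrite("pics/z3.png",cv2.resize(w,None,fx=4.5,fy=4.5,interpolation=2))
E
```

```text
(no output)
```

View pics/z3.png

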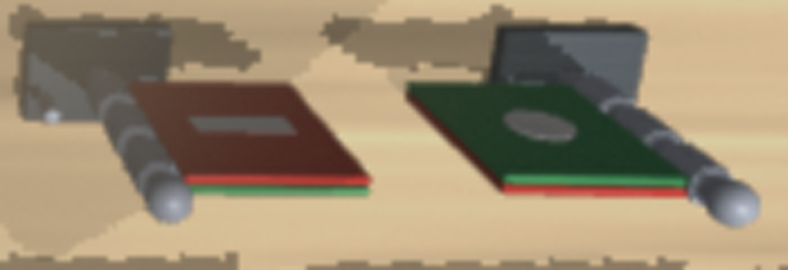

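apply_moves:
  motion:
    - [-1,0.2,0,0]
    - [-1,0,1,0]
    - [-1,0,1,0]
    - [-1,0,1,0]
    - [-0.4,0,1,0]

```text
time: 8.6
tool_pos: [0.5429, -0.262, 0.1236]
ee_rot: [-0.0, -0.05, 0.999, 0.001]
contact_force: [0.4, 0.8, 0.0]
grip_width: -0.0001
```

apply_moves:
  motion:
    - [0,0,0,0]

```text
time: 8.72
tool_pos: [0.5404, -0.2611, 0.1225]
ee_rot: [-0.003, -0.05, 0.999, 0.002]
contact_force: [-0.7, 0.9, 0.2]
grip_width: 0.0
```

```bash
python3 - <<'E'
from rig import env
import cv2
a=env.read_camera("side")[:,:,::-1][165:335,240:500]
cv2.imwrite("pics/s4.png",cv2.resize(a,None,fx=3,fy=3,interpolation=2))
E
```

```text
(no output)
```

View pics/s4.png

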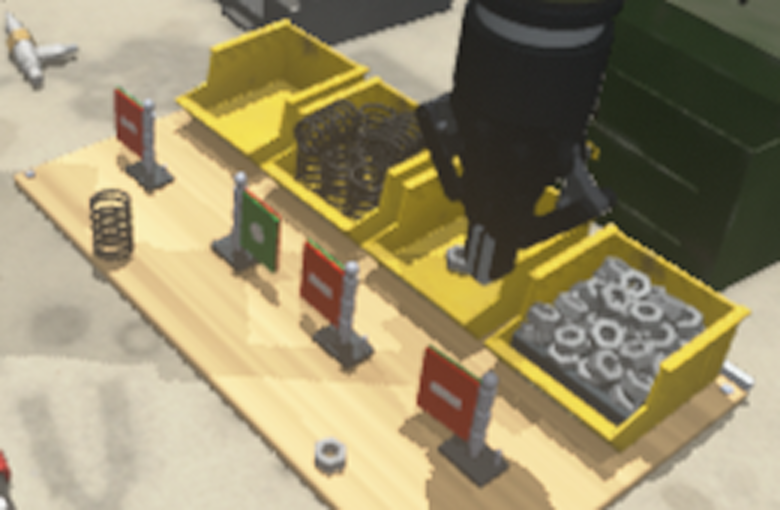

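apply_moves:
  motion:
    - [0,-0.2,0.6,0]
    - [0,0,0.8,0]
    - [0,0,0.8,0]
    - [0,0,0.6,0]
    - [0,0,0,0]

```text
time: 9.4
tool_pos: [0.5415, -0.268, 0.0553]
ee_rot: [-0.001, -0.049, 0.999, 0.001]
contact_force: [0.0, 0.5, -0.2]
grip_width: 0.0004
```

apply_moves:
  motion:
    - [0.27,0,0.2,0]
    - [0.27,0,0,0]
    - [0.22,0.12,0,0]
    - [0.21,0.12,0,0]
    - [0.33,-0.04,0,0]

```text
time: 10.02
tool_pos: [0.5097, -0.2662, 0.0517]
ee_rot: [0.0, -0.049, 0.999, -0.0]
contact_force: [0.8, 0.1, 0.2]
grip_width: -0.0004
```

apply_moves:
  motion:
    - [0.33,-0.04,0,0]
    - [0.28,-0.29,0,0]
    - [0.28,-0.3,0,0]
    - [0,0,0,0]

```text
time: 10.52
tool_pos: [0.4883, -0.2852, 0.0512]
ee_rot: [-0.0, -0.048, 0.999, -0.0]
contact_force: [0.6, 0.5, 0.2]
grip_width: 0.0003
```

```bash
python3 - <<'E'
from rig import env
import cv2
a=env.read_camera("side")[:,:,::-1][165:335,240:500]
cv2.imwrite("pics/s5.png",cv2.resize(a,None,fx=3,fy=3,interpolation=2))
E
```

```text
(no output)
```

View pics/s5.png

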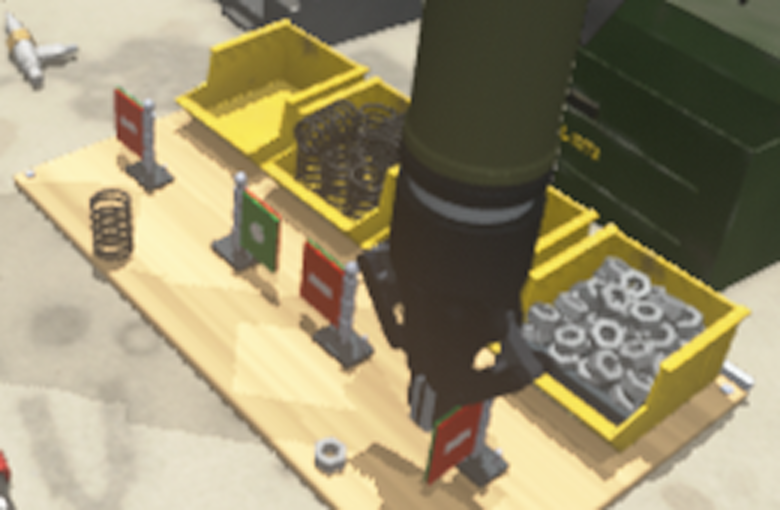

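apply_moves:
  motion:
    - [0.13,-0.26,0,0]
    - [0.13,-0.27,0,0]
    - [-0.07,-0.37,0,0]
    - [-0.08,-0.37,0,0]
    - [0,0,0,0]

```text
time: 11.2
tool_pos: [0.4902, -0.3175, 0.0514]
ee_rot: [0.001, -0.049, 0.999, -0.001]
contact_force: [0.1, -0.9, -0.1]
grip_width: 0.0002
```

apply_moves:
  motion:
    - [-0.2,-0.27,0,0]
    - [-0.2,-0.27,0,0]
    - [-0.16,0,0,0]
    - [-0.08,0,0,0]
    - [0,0,0,0]

```text
time: 11.82
tool_pos: [0.507, -0.3278, 0.0513]
ee_rot: [0.0, -0.049, 0.999, -0.0]
contact_force: [0.7, 0.6, 0.0]
grip_width: 0.0003
```

```bash
python3 - <<'E'
from rig import env
import cv2
a=env.read_camera("side")[:,:,::-1][165:335,240:500]
cv2.imwrite("pics/s6.png",cv2.resize(a,None,fx=3,fy=3,interpolation=2))
E
```

```text
(no output)
```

View pics/s6.png

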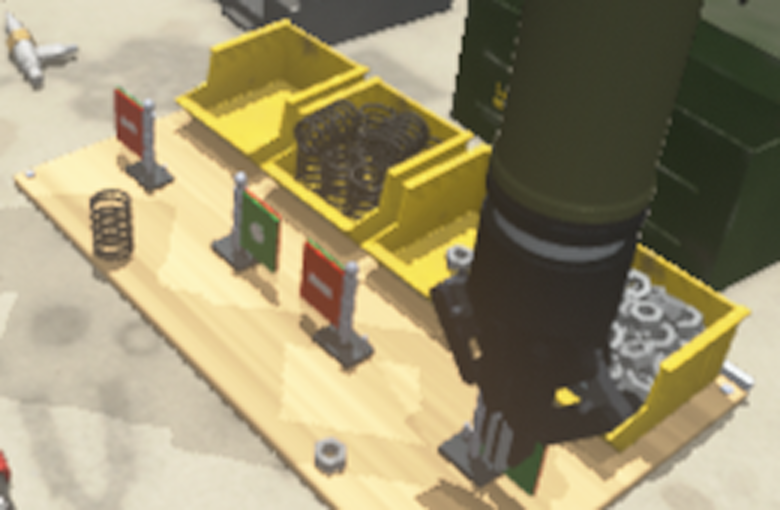

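apply_moves:
  motion:
    - [-0.06,0,0,0]
    - [-0.04,0,0,0]
    - [0,0,0,0]

```text
time: 12.25
tool_pos: [0.508, -0.3276, 0.0513]
ee_rot: [-0.001, -0.049, 0.999, 0.0]
contact_force: [-4.9, 0.0, 2.8]
grip_width: 0.0
```

apply_moves:
  motion:
    - [-0.06,0,0,0]
    - [-0.04,0,0,0]
    - [0,0,0,0]

```text
time: 12.62
tool_pos: [0.5081, -0.3275, 0.0513]
ee_rot: [-0.003, -0.049, 0.999, 0.0]
contact_force: [-10.8, -2.8, 6.9]
grip_width: -0.0004
```

Hard stop reached. Next I back off, lift and check.

apply_moves:
  motion:
    - [0.5,0,0,0]
    - [1,0,0,0]
    - [0,0,-1,0]
    - [0,0,-1,0]
    - [0,0,-1,0]

```text
time: 13.25
tool_pos: [0.4749, -0.3312, 0.1271]
ee_rot: [0.001, -0.049, 0.999, -0.0]
contact_force: [-0.2, -0.2, 1.0]
grip_width: 0.0002
```

apply_moves:
  motion:
    - [0.5,1,-1,0]
    - [0.5,1,-1,0]
    - [0.5,1,-1,0]
    - [0,1,-1,0]
    - [0,1,0,0]

```text
time: 13.88
tool_pos: [0.4266, -0.2104, 0.2287]
ee_rot: [0.003, -0.049, 0.999, -0.001]
contact_force: [0.3, 0.0, 0.0]
grip_width: 0.0004
```

apply_moves:
  motion:
    - [0.5,0,0,0]
    - [0.5,0,0,0]
    - [0,0,0,0]

```text
time: 14.25
tool_pos: [0.3988, -0.2134, 0.226]
ee_rot: [-0.0, -0.048, 0.999, 0.0]
contact_force: [0.4, 0.5, 0.5]
grip_width: -0.0002
```

```bash
python3 - <<'E'
from rig import env
import cv2,numpy as np
w=env.read_camera("wrist")[:,:,::-1]
cv2.imwrite("pics/w7.png",w)
a=env.read_camera("side")[:,:,::-1][165:335,240:500]
cv2.imwrite("pics/s7.png",cv2.resize(a,None,fx=3,fy=3,interpolation=2))
E
```

```text
(no output)
```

View pics/w7.png

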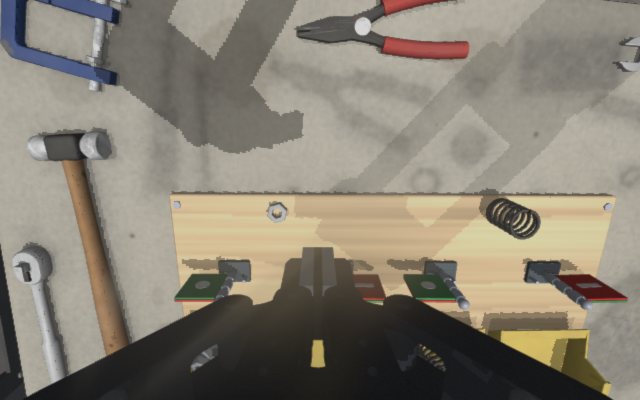

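View pics/s7.png

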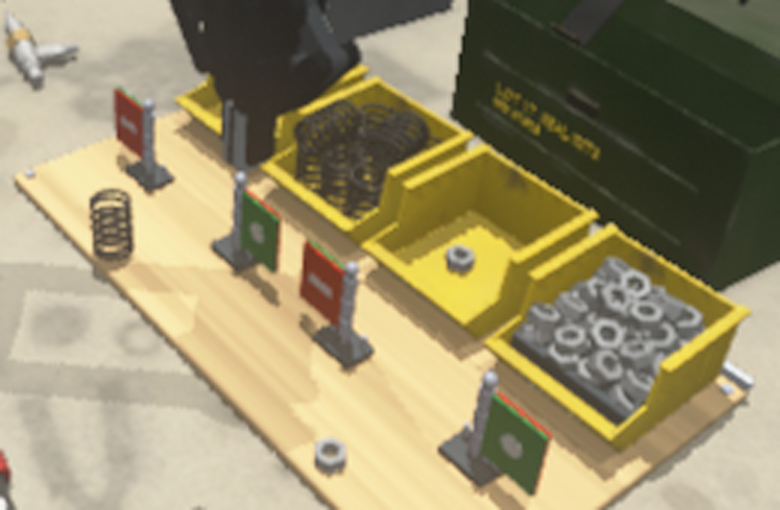

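```bash
python3 - <<'E'
import cv2,numpy as np
w=cv2.imread("pics/w7.png")
r=np.hstack([w[250:315,170:255],w[250:315,395:470],w[250:315,520:632]])
r=cv2.resize(r,(800,int(65*800/r.shape[1])),interpolation=2)
cv2.imwrite("pics/z7.png",r)
E
```

```text
(no output)
```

View pics/z7.png

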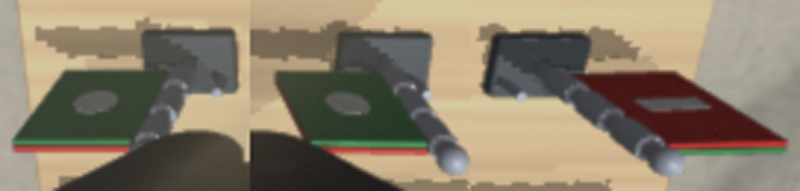

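apply_moves:
  motion:
    - [-0.54,0.9,0,0]
    - [-0.54,0.9,0,0]
    - [-0.54,0.9,0.6,0]
    - [-0.54,0.9,1,0]
    - [-0.48,0.86,1,0]

```text
time: 14.98
tool_pos: [0.456, -0.0952, 0.1607]
ee_rot: [0.001, -0.049, 0.999, -0.0]
contact_force: [0.6, 0.6, 0.4]
grip_width: -0.0
```

apply_moves:
  motion:
    - [0,0,1,0]
    - [0,0,1,0]
    - [0,0,1,0]
    - [0,0,0.9,0]
    - [0,0,0.5,0]

```text
time: 15.6
tool_pos: [0.4547, -0.0957, 0.05]
ee_rot: [-0.001, -0.049, 0.999, 0.0]
contact_force: [0.3, -0.5, -0.0]
grip_width: -0.0002
```

apply_moves:
  motion:
    - [-0.5,0,0,0]
    - [-0.5,0,0,0]
    - [0,0,0,0]

```text
time: 15.98
tool_pos: [0.4826, -0.0935, 0.0524]
ee_rot: [0.002, -0.049, 0.999, -0.001]
contact_force: [-0.5, -1.2, -0.3]
grip_width: 0.0002
```

apply_moves:
  motion:
    - [-0.06,0,0,0]
    - [-0.06,0,0,0]
    - [0,0,0,0]

```text
time: 16.35
tool_pos: [0.4824, -0.0927, 0.0515]
ee_rot: [0.0, -0.049, 0.999, -0.0]
contact_force: [1.1, 0.4, -0.5]
grip_width: -0.0002
```

apply_moves:
  motion:
    - [-0.06,0,0,0]
    - [-0.06,0,0,0]
    - [0,0,0,0]

```text
time: 16.73
tool_pos: [0.4856, -0.0924, 0.0513]
ee_rot: [-0.0, -0.049, 0.999, -0.0]
contact_force: [-0.4, 0.5, 0.9]
grip_width: 0.0004
```

apply_moves:
  motion:
    - [-0.06,0,0,0]
    - [-0.06,0,0,0]
    - [0,0,0,0]

```text
time: 17.1
tool_pos: [0.4862, -0.0922, 0.0511]
ee_rot: [-0.002, -0.049, 0.999, 0.0]
contact_force: [-5.3, -2.7, 4.1]
grip_width: -0.0002
```

apply_moves:
  motion:
    - [-0.06,0,0,0]
    - [-0.06,0,0,0]
    - [0,0,0,0]

```text
time: 17.48
tool_pos: [0.4863, -0.092, 0.0508]
ee_rot: [-0.005, -0.05, 0.999, 0.0]
contact_force: [-10.7, -4.7, 7.4]
grip_width: 0.0002
```

apply_moves:
  motion:
    - [0.7,0,0,0]
    - [0.9,0,0,0]
    - [0,0,-1,0]
    - [0,0,-1,0]
    - [0,0,-1,0]

```text
time: 18.1
tool_pos: [0.4517, -0.0956, 0.1271]
ee_rot: [0.001, -0.049, 0.999, 0.0]
contact_force: [1.0, -0.7, 0.8]
grip_width: -0.0
```

apply_moves:
  motion:
    - [0,1,0,0]
    - [0,1,0,0]
    - [0,1,0,0]
    - [0,1,0,0]
    - [0,1,0,0]

```text
time: 18.73
tool_pos: [0.4394, 0.0296, 0.1264]
ee_rot: [0.001, -0.049, 0.999, 0.0]
contact_force: [0.1, 0.3, 0.5]
grip_width: -0.0002
```

apply_moves:
  motion:
    - [0,1,0,0]
    - [0,1,0,0]
    - [0,0,1,0]
    - [0,0,1,0]
    - [0,0,1,0]

```text
time: 19.35
tool_pos: [0.4349, 0.0787, 0.0509]
ee_rot: [0.001, -0.049, 0.999, 0.0]
contact_force: [0.2, 1.0, -1.2]
grip_width: 0.0001
```

apply_moves:
  motion:
    - [-0.5,0,0,0]
    - [-0.5,0,0,0]
    - [0,0,0,0]

```text
time: 19.73
tool_pos: [0.4629, 0.0811, 0.0525]
ee_rot: [0.002, -0.049, 0.999, 0.0]
contact_force: [-0.3, 0.1, -0.3]
grip_width: 0.0001
```

apply_moves:
  motion:
    - [-0.08,0,0,0]
    - [-0.08,0,0,0]
    - [-0.06,0,0,0]
    - [0,0,0,0]

```text
time: 20.23
tool_pos: [0.4649, 0.0814, 0.0514]
ee_rot: [0.0, -0.049, 0.999, -0.0]
contact_force: [0.2, 0.1, 0.1]
grip_width: -0.0
```

apply_moves:
  motion:
    - [-0.06,0,0,0]
    - [-0.06,0,0,0]
    - [0,0,0,0]

```text
time: 20.6
tool_pos: [0.4681, 0.0817, 0.0513]
ee_rot: [0.0, -0.049, 0.999, 0.0]
contact_force: [0.4, -0.8, 0.7]
grip_width: -0.0003
```

apply_moves:
  motion:
    - [-0.05,0,0,0]
    - [-0.05,0,0,0]
    - [0,0,0,0]

```text
time: 20.98
tool_pos: [0.47, 0.082, 0.0512]
ee_rot: [-0.0, -0.049, 0.999, 0.0]
contact_force: [-1.7, 0.0, -0.1]
grip_width: -0.0004
```

apply_moves:
  motion:
    - [-0.05,0,0,0]
    - [-0.05,0,0,0]
    - [0,0,0,0]

```text
time: 21.35
tool_pos: [0.4701, 0.082, 0.051]
ee_rot: [-0.002, -0.049, 0.999, -0.0]
contact_force: [-5.4, -0.3, 5.2]
grip_width: 0.0
```

apply_moves:
  motion:
    - [-0.05,0,0,0]
    - [-0.05,0,0,0]
    - [0,0,0,0]

```text
time: 21.72
tool_pos: [0.4702, 0.082, 0.0507]
ee_rot: [-0.005, -0.049, 0.999, -0.0]
contact_force: [-10.2, -1.2, 6.9]
grip_width: -0.0
```

At stop. I back off, lift clear and do a final check.

apply_moves:
  motion:
    - [0.7,0,0,0]
    - [0.9,0,0,0]
    - [0,0,-1,0]
    - [0,0,-1,0]
    - [0,0,-1,0]

```text
time: 22.35
tool_pos: [0.4359, 0.0785, 0.1272]
ee_rot: [0.001, -0.049, 0.999, -0.0]
contact_force: [0.2, 0.1, -0.0]
grip_width: 0.0002
```

apply_moves:
  motion:
    - [0,1,-1,0]
    - [0,1,-1,0]
    - [0,1,-1,0]
    - [0,1,-1,0]
    - [0,1,0,0]

```text
time: 22.98
tool_pos: [0.4251, 0.2044, 0.2287]
ee_rot: [0.003, -0.049, 0.999, 0.001]
contact_force: [-0.4, -0.2, -0.3]
grip_width: 0.0005
```

apply_moves:
  motion:
    - [0,1,0,0]
    - [0,1,0,0]
    - [0,1,0,0]
    - [0,0,0,0]
    - [0,0,0,0]

```text
time: 23.6
tool_pos: [0.4158, 0.277, 0.2262]
ee_rot: [0.0, -0.049, 0.999, -0.0]
contact_force: [-0.1, -0.9, 0.2]
grip_width: -0.0001
```

```bash
python3 - <<'E'
from rig import env
import cv2,numpy as np
print(env.observe()["joint_velocities"].round(3))
a=env.read_camera("side")[:,:,::-1][165:335,240:500]
cv2.imwrite("pics/s8.png",cv2.resize(a,None,fx=3,fy=3,interpolation=2))
a=env.read_camera("scene")[:,:,::-1][160:310,260:490]
cv2.imwrite("pics/c8.png",cv2.resize(a,None,fx=3.4,fy=3.4,interpolation=2))
E
```

```text
[-0.012 -0.003  0.001  0.     0.004  0.002]
```

View pics/s8.png

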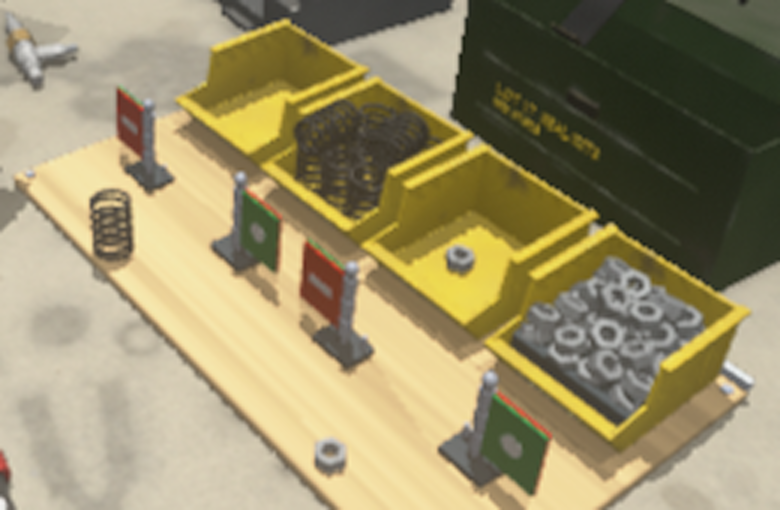

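View pics/c8.png

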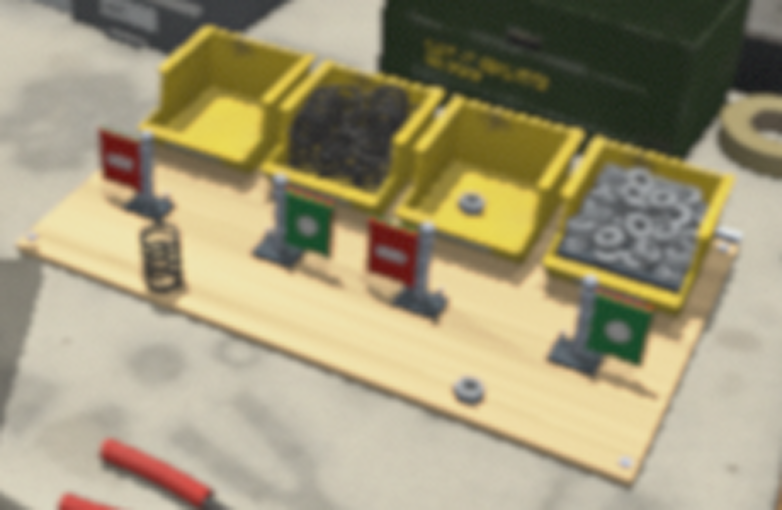

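```bash
python3 -c "
from rig import env
print(env.close_job())"
```

```text
the job is handed in; nothing more can be done
None
```

All four tags now show the right face, and I handed the job in at about 24 s of the 58 s allowed. From left to right they are red (empty bin), green (springs), red (single nut) and green (nuts).

- **Tag of the nuts bin:** it was showing red, so I swung it round from behind with the closed fingertip until its green face was to the front.
- **Tag of the single-nut bin:** it stood about 4° short of its stop, so I pressed it home.
- **Tags of the empty and springs bins:** they already showed the right face. I pressed both against their stops anyway, because a later wrist picture hinted that each might be 1–2° short, which an earlier one had not shown.

All four pushes ended on a hard stop: the fingertip stopped moving and the contact force rose to about 10 N. The last side and scene pictures show the four faces right. The bins, spring and nuts look unmoved there, and the arm is well clear. I checked the single-nut tag's angle again after its push. For the other three, the stop rests on the contact force and the pictures, because I did not measure their angles afterwards.

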